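Swing the book wing into line with its floor plate

ROBOT

A 6-joint arm with a two-finger parallel gripper is mounted at the origin on the work surface. World frame = base frame: x ahead of the robot, y to its left, z up, the work surface at z = 0. Lengths are in m, angles in rad, forces in N, time in s.
With the tool pointing down it reaches from about 0.35 to 0.775 m from the base axis. Payload 7.3 kg.
Tool frame: the origin (TCP) lies at the very end of the fingers, on their centre line; the grasp point (between the pads) lies r.hold_point_z behind it (r.hold_point_z is the distance from the TCP to the grasp point, in m); z points along the fingers, y is the line along which they close (so a half turn about z gives the same grasp; the last joint's range is limited). The gripper opens to 92 mm and grips with 3 to 60 N. Pads are 19 mm wide; open, the fingers measure 130 mm over their backs; the gripper's body (75 mm by 190 mm) begins 47 mm behind the grasp point.
Start: joints at [-1.334, 0.342, 1.524, -0, 1.275, -0.146], TCP at [0.196, -0.487, 0.227] pointing down, gripper open.
Joint ranges: [-2.53, 2.53], [-0.77, 2.02], [0.04, 2.7], [-1, 4.14], [0.28, 2.66], [-3.11, 3.11]. Speed limits (rad/s): [2.57, 2.57, 3.14, 3.14, 3.14, 3.14].

INTERFACE

Orientations are given as a 3x3 rotation matrix whose columns are the frame's x, y, z axes.
In Python, from bench import r gives the robot as it stands.
- The arm moves only by the tool apply_moves, never from a script. Its argument "moves" is one flat list of numbers, 7 for each row, row after row: the shift along the world's x, y, z each as a share of 0.25 m, from -1 to 1, then the turn, a rotation vector about the world's x, y, z each as a share of 180 degrees, from -1 to 1, then the opening, from 0 (shut) to 1 (fully open). A call has 1 to 5 rows; each row shifts and turns the commanded pose from where the row before left it; what a row does not reach is not made up. A row lasts 1/10 s, in which the tool goes at most 50 mm and 8.59 degrees, less where a joint would pass 70% of its speed; a pose out of reach is approached as far as the arm can. A call with a number of a shift or a turn outside -1 to 1 is refused whole. A call with a gripper value outside its range is refused whole. The fingers move at their own pace and stop on an object; "squeeze" is the grip in N (left out, the last holds). Time passes only in rows, so rows that do not move let the fingers close. It gives the time, the measured TCP pose, the force, the opening and the grip force at its end, in the units of the state.
- r.read_state(): the state, without advancing time (a new reading comes with each control period).
- r.capture(name): name is "side" or "top"; returns the picture (384x512x3 uint8, red, green, blue); there is no depth.
- r.camera_info(name): a dict with "fx", "fy", "cx", "cy" (pixels), "extrinsics" (4x4, takes a point from world to camera coordinates). Camera axes: x right, y down, z forward; pixel columns grow to the right and rows downward; lengths in m; the calibration is good to about 2 mm. A picture is of the moment at which its call begins. camera_info takes no time and is no camera call.
- r.job_done(): hands the job in; it is judged then, once.
The state is a dict: "t": time; "joint_pos": joint angles; "qd": joint speeds; "joint_torque": joint torques, N m; "eef_pos": TCP position; "tool_rot": TCP orientation; "force": force on the tool from outside, world axes, zero at the start; "wrist_torque": the same for the moment, N m; "grip_width": finger opening in m; "grip_force": force on a finger pad.
Only numpy, scipy, OpenCV 4.12 (cv2) and the standard library are available. Lean on these libraries where they do the work, as an engineer would, in place of code of your own. Each camera call takes 0.05 s, during which the arm holds its last target. There are 200 camera calls.

TASK

Swing the heavy hinged book rack across until its free end lines up with the steel plate on the counter, and leave it standing there, still and let go. It coasts freely and bounces softly: touch it only on the round sprung bumper bars along its two long faces, never press a bar fully in, do not race it, do not let it swing more than a hand's width past the plate or back near its rubber stop, and leave the other things on the counter alone.

Things in the scene. Friction and masses are not known exactly. Their poses are not given: they have to be found in the camera images.
- wing (a joint): Angle (rad) of the wing, a book rack on a vertical post at its far end. At 0 it points along the post's -x axis (to the robot); it grows as the free end moves to the robot's right (counter-clockwise from above). Starts negative; rubber stops at -0.85 and 0.85. Nominal inertia 0.25 kg m2 (5.6 kg), damping 0.02 N m s/rad, dry friction 0.0008 N m: it coasts. Its books slide at 0.8 rad/s.
- bumper_left (a joint): Inward travel (m) of the sprung round bumper bar on the wing's face to the robot's left (+y when the joint is 0): 0 is out, 0.028 against its stop. Nominal spring 60 N/m, damping 1 N s/m: the wing bounces off what it meets. Bar 60 mm thick, half sunk in the rack, 45 to 345 mm from the hinge axis, centre 165 mm above the counter; when out, its crest stands 90 mm from the centre plane.
- bumper_right (a joint): The same, for the bar on the face to the robot's right (-y when the wing is at 0).
- wing_tip (a point): Point on the wing's centre plane, just off its label end: 370 mm from the hinge axis, 110 mm above the counter. It turns with the wing.
- rack: The rack itself, carried by the wing, not to be touched. Box 330 mm long (30 to 360 mm from the hinge axis), 120 mm thick, 15 to 200 mm above the counter; on top a plate 90 mm wide up to 208 mm high and, 40 to 160 mm from the axis, a flat book up to 236 mm high. With the bars it is 180 mm thick: too thick to grip. Origin on the hinge axis at counter height; it points along this frame's -x.
- wing_hinge (a point): The fixed hinge axis at counter height, in the middle of the post's foot plate (160 x 300 x 10 mm). The orientation is the post's: with the joint at 0 the wing points along this frame's -x. The post is 40 mm thick and 240 mm tall.
- mark: Fixed dark steel plate, 60 x 60 mm, 9 mm high with a pale centre rib pointing at the hinge. Origin on the hinge axis at counter height; the plate's centre lies 420 mm from there along this frame's -x, beyond the wing's end. The wing is in line when it points along this frame's -x: when the joint equals the mark's yaw less the post's yaw.
- mug: White mug, 80 mm wide, 95 mm tall, origin under its centre. Leave alone.
- novel: Red book lying flat, 200 x 135 x 30 mm, origin under its centre. Leave alone.
- atlas: Green book lying flat, 180 x 130 x 24 mm, origin under its centre. Leave alone.
- bell: Steel counter bell, 84 mm wide, 58 mm tall, origin under its centre. Leave alone.
- tape: Black tape dispenser, 150 x 60 x 86 mm, origin under its centre. Leave alone.
- bookend: Steel bookend with two upright books, 120 x 100 x 150 mm, origin under its centre. Leave alone.
There are look-alikes about, which are no part of the job. There is more than one size of the mark; the one meant has the size given above.

How it is judged:
By the outcome, as a careful person would: the job done as asked, in the order asked, and still so for the second after the job is handed in, with the robot touching nothing.
It also fails if it takes over 42 s, if anything falls off the work surface, if the arm or the gripper's body presses on something with over 40 N, if the wrist force passes 120 N, or if a joint passes its speed limit or range.

## Working session

There is one attempt and no reset: what is moved stays moved. The work goes in short steps, Python scripts to look and compute and a tool call to move; the robot and the scene stay as the last step left them, time stands still between calls to the robot, and variables do not carry over. Pictures are saved under pics/ and viewed, at most 10 in all, crops included, and the job is handed in when it is done.

Besides the shell and the picture viewer there is one more tool, called as name(argument=value, ...), one argument or row to a line, values as JSON. apply_moves: Moves the arm, as the interface text tells. Shift numbers are shares of 0.25 m and turn numbers shares of 180 degrees, none past 1 either way. Its arguments: {"type":"object","properties":{"moves":{"type":"array","items":{"type":"number","minimum":-1,"maximum":1}},"squeeze":{"type":"number"}},"required":["moves"]}

```bash
ls; mkdir -p pics
python3 - <<'E'
from bench import r
import cv2,numpy as np
for n in("side","top"):
    p=r.capture(n); cv2.imwrite(f"pics/{n}0.png",p[:,:,::-1]); c=r.camera_info(n); print(n,c["fx"],c["cx"],c["cy"]);print(np.round(c["extrinsics"],3))
s=r.read_state();print(s["t"],s["eef_pos"],s["tool_rot"],s["grip_width"],r.hold_point_z)
E
```

```text
pics
side 416.20033340098405 255.1819237601469 189.04914463588167
[[ 0.997 -0.083 -0.008 -0.721]
 [-0.076 -0.866 -0.495  0.071]
 [ 0.035  0.494 -0.869  1.586]
 [ 0.     0.     0.     1.   ]]
top 457.813901315998 248.20732914429271 184.53892553665597
[[ 0.018 -1.     0.017 -0.067]
 [-0.99  -0.021 -0.138  0.735]
 [ 0.139 -0.014 -0.99   2.034]
 [ 0.     0.     0.     1.   ]]
0.1 [ 0.19603451 -0.48662623  0.22611188] [[ 9.27619823e-01  3.73525598e-01 -3.02681184e-04]
 [ 3.73525650e-01 -9.27618844e-01  1.36728240e-03]
 [ 2.29942208e-04 -1.38137745e-03 -9.99999019e-01]] 0.09188610233671432 0.0188
```

View pics/side0.png

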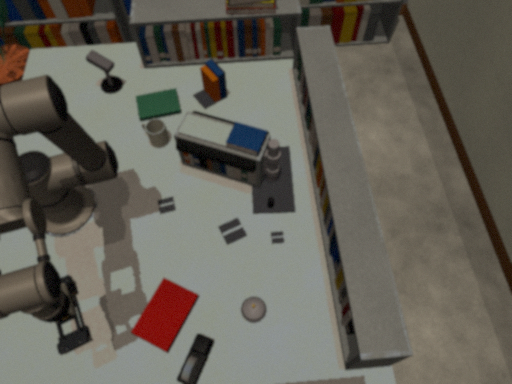

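View pics/top0.png

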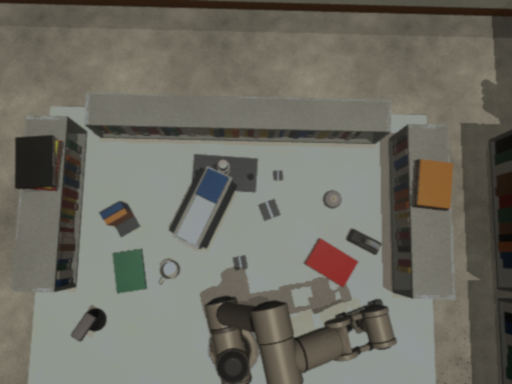

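Side view: the rack is at about (222,145) with its post at (273,160) on the grey foot plate. Candidate marks are at (167,205), (232,231) and (277,237). Top view: post near (223,167), marks at (240,263), (269,210) and (278,175). Next I measure them.

```bash
cat > h.py <<'E'
from bench import r
import cv2,numpy as np
def ray(n,u,v):
    c=r.camera_info(n);E=np.array(c["extrinsics"]);R=E[:3,:3];o=-R.T@E[:3,3]
    return o,R.T@np.array([(u-c["cx"])/c["fx"],(v-c["cy"])/c["fy"],1])
def onz(n,u,v,z):
    o,d=ray(n,u,v);return (o+d*(z-o[2])/d[2])
def tri(a,b):
    (o1,d1),(o2,d2)=ray("side",*a),ray("top",*b)
    d1/=np.linalg.norm(d1);d2/=np.linalg.norm(d2)
    s=np.linalg.lstsq(np.c_[d1,-d2],o2-o1,rcond=None)[0]
    p,q=o1+s[0]*d1,o2+s[1]*d2
    return (p+q)/2,np.linalg.norm(p-q)
def pix(n,P):
    c=r.camera_info(n);E=np.array(c["extrinsics"]);p=E[:3,:3]@P+E[:3,3]
    return np.array([p[0]/p[2]*c["fx"]+c["cx"],p[1]/p[2]*c["fy"]+c["cy"]])
E
python3 - <<'E'
from h import *
t=cv2.imread("pics/top0.png");s=cv2.imread("pics/side0.png")
a=cv2.resize(t[145:280,160:300],None,fx=5,fy=5,interpolation=cv2.INTER_CUBIC)
b=cv2.resize(s[100:250,150:310],None,fx=5,fy=4,interpolation=cv2.INTER_CUBIC)
b=cv2.resize(s[100:250,150:310],None,fx=4,fy=4,interpolation=cv2.INTER_CUBIC)
cv2.imwrite("pics/tc.png",a[:600]);cv2.imwrite("pics/sc.png",b)
# marks: dark grey blobs
for n,im,roi in(("top",t,[(225,250,255,277),(255,195,285,225),(268,165,290,185)]),("side",s,[(150,190,182,218),(212,212,252,248),(265,225,290,248)])):
    g=cv2.cvtColor(im,cv2.COLOR_BGR2GRAY)
    for x0,y0,x1,y1 in roi:
        sub=g[y0:y1,x0:x1];m=(sub<130).astype(np.uint8)
        m=cv2.morphologyEx(m,cv2.MORPH_CLOSE,np.ones((7,7)))
        c=max(cv2.findContours(m,0,2)[0],key=cv2.contourArea);R=cv2.minAreaRect(c)
        bx=cv2.boxPoints(R)+[x0,y0]
        W=np.array([onz(n,*p,0.009)[:2] for p in bx])
        print(n,np.median(g),(R[0][0]+x0,R[0][1]+y0),W.mean(0).round(3),np.linalg.norm(np.diff(W[[0,1,2]],axis=0),axis=1).round(3),W.round(3).tolist())
E
```

```text
top 112.0 (236.0, 265.5) [ 0.371 -0.005] [0.1   0.094] [[0.417, 0.046], [0.418, -0.054], [0.324, -0.056], [0.323, 0.044]]
top 112.0 (267.36986351013184, 209.48630332946777) [ 0.628 -0.144] [0.1   0.088] [[0.65, -0.082], [0.687, -0.175], [0.605, -0.206], [0.569, -0.114]]
top 112.0 (277.5, 175.0) [ 0.79 -0.19] [0.051 0.047] [[0.813, -0.164], [0.814, -0.215], [0.767, -0.215], [0.766, -0.164]]
side 103.0 (162.5, 203.5) [ 0.368 -0.017] [0.097 0.116] [[0.319, 0.045], [0.415, 0.037], [0.417, -0.08], [0.323, -0.072]]
side 103.0 (232.10000228881836, 231.69999885559082) [ 0.626 -0.157] [0.092 0.098] [[0.566, -0.131], [0.65, -0.093], [0.684, -0.185], [0.602, -0.22]]
side 103.0 (277.10811042785645, 238.14864921569824) [ 0.787 -0.197] [0.05  0.063] [[0.76, -0.168], [0.81, -0.163], [0.813, -0.226], [0.764, -0.23]]
```

View pics/tc.png

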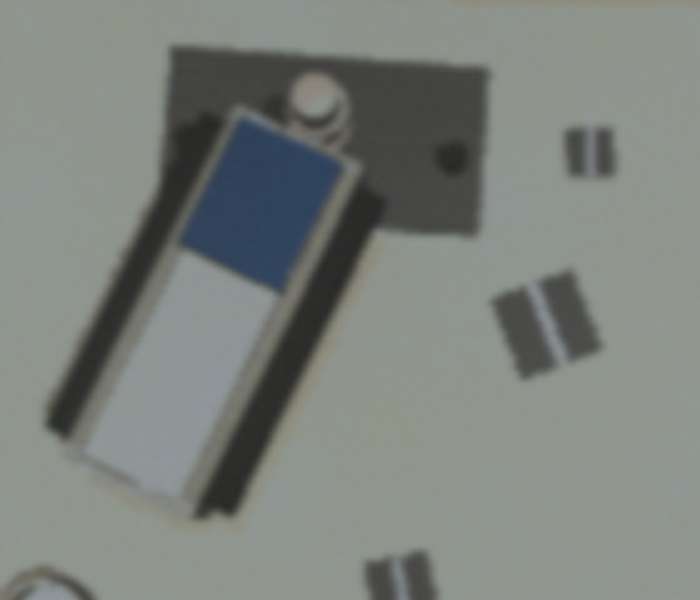

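View pics/sc.png

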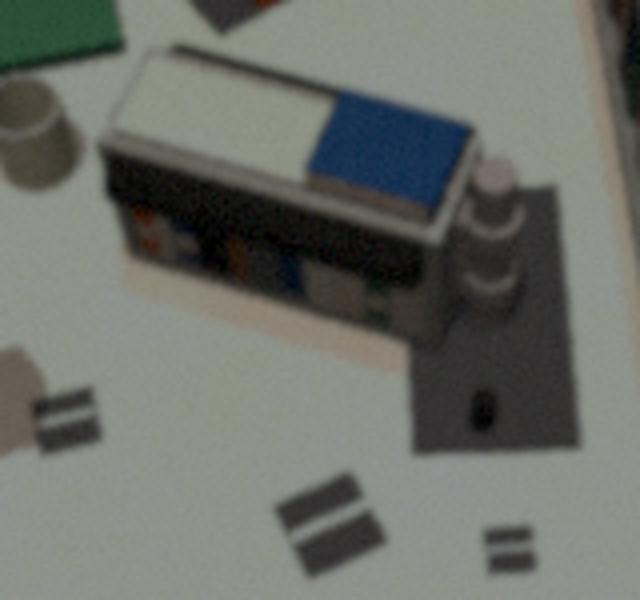

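Crops: the lower mark (tc (400,580)) is about 58 mm wide. The middle one (about 85 mm) and the upper one (about 46 mm) are look-alikes. Foot plate corners in tc are (172,47), (489,68) and (476,236), and the post top is at (315,97). In sc, the post top is at (493,175) and the plate corners at (557,185), (580,447) and (413,452).

```bash
cat >> h.py <<'E'
def bars(img,H,lo=0.04,hi=0.35):
    pass
E
python3 - <<'E'
from h import *
f=lambda p,s,o:((p[0]+.5)/s-.5+o[0],(p[1]+.5)/s-.5+o[1])
T=lambda *p:f(p,5,(160,145)); S=lambda *p:f(p,4,(150,100))
A,B,C=[onz("top",*T(*p),.01) for p in((172,47),(489,68),(476,236))]
print("top plate",A,B,C,(A+C)/2,np.linalg.norm(A-B),np.linalg.norm(B-C), np.arctan2(*(B-C)[[1,0]]),np.arctan2(*(A-B)[[0,1]]))
a,b,c=[onz("side",*S(*p),.01) for p in((557,185),(580,447),(413,452))]
print("side plate",a,b,c,(a+c)/2,np.linalg.norm(a-b),np.linalg.norm(b-c))
print("post",tri(S(493,170),T(315,97)))
t=cv2.imread("pics/top0.png");s=cv2.imread("pics/side0.png")
for n,im,(x0,y0,x1,y1) in(("top",t,(228,252,252,275)),("side",s,(155,194,178,216))):
    g=cv2.cvtColor(im,cv2.COLOR_BGR2GRAY)[y0:y1,x0:x1]
    for th in(80,95):
        m=cv2.morphologyEx((g<th).astype(np.uint8),cv2.MORPH_CLOSE,np.ones((5,5)))
        cc=max(cv2.findContours(m,0,2)[0],key=cv2.contourArea);R=cv2.minAreaRect(cc);bx=cv2.boxPoints(R)+[x0,y0]
        W=np.array([onz(n,*p,.009)[:2] for p in bx]);M=cv2.moments(m,True)
        print(n,th,g.min(),W.mean(0),onz(n,M['m10']/M['m00']+x0,M['m01']/M['m00']+y0,.009)[:2],np.linalg.norm(np.diff(W[:3],axis=0),axis=1),[np.degrees(np.arctan2(*(W[i+1]-W[i])[::-1])) for i in(0,1)])
# blue book & bars
for n,im in(("top",t),("side",s)):
    h=cv2.cvtColor(im,cv2.COLOR_BGR2HSV)
    m=cv2.inRange(h,(100,110,50),(125,255,255)); 
    k,l,st,ce=cv2.connectedComponentsWithStats(m)
    x0,x1,y0,y1=(170,245,150,250) if n=="top" else (215,275,115,160)
    i=[j for j in range(1,k) if st[j,4]>30 and x0<ce[j][0]<x1 and y0<ce[j][1]<y1]
    for j in i: print(n,"blue",st[j],ce[j],onz(n,*ce[j],.236))
E
```

```text
top plate [0.88122867 0.20283508 0.01      ] [ 0.86767225 -0.09441822  0.01      ] [ 0.70876991 -0.08484019  0.01      ] [0.79499929 0.05899745 0.01      ] 0.2975622632707323 0.15919074246107628 -0.06020335330383642 0.04557404534417711
side plate [0.87934587 0.20415113 0.01      ] [ 0.863865   -0.09584777  0.01      ] [ 0.70755455 -0.08744872  0.01      ] [0.79345021 0.05835121 0.01      ] 0.3003980637330154 0.15653593745182937
post (array([0.79178282, 0.05734211, 0.2476729 ]), np.float64(0.0016614741763766733))
top 80 52 [ 0.38188381 -0.02075632] [ 0.37956276 -0.02091384] [0.05002226 0.05373522] [np.float64(-88.96015465501318), np.float64(-178.88734224669005)]
top 95 52 [ 0.38153154 -0.0208264 ] [ 0.38132659 -0.02128916] [0.0582667  0.05896317] [np.float64(-79.60180285215502), np.float64(-169.3127617748496)]
side 80 34 [ 0.37640656 -0.0241674 ] [ 0.3788806  -0.02432388] [0.06563456 0.06123732] [np.float64(9.546208962453822), np.float64(-78.35920231354048)]
side 95 34 [ 0.37601419 -0.01659095] [ 0.37326989 -0.02168415] [0.07328119 0.07767642] [np.float64(-5.012475414006563), np.float64(-89.25103660920493)]
top blue [198 170  29  32 536] [211.81529851 185.33022388] [0.70405485 0.10023791 0.236     ]
side blue [228 123  39  29 688] [246.84302326 136.80523256] [0.70408342 0.09633461 0.236     ]
```

Hinge is at (0.794,0.058) and the post yaw is about -0.05. The 60 mm mark is at (0.380,-0.022), 0.42 m from the hinge, which matches, so the target yaw is about 0.19. The wing yaw is about -0.42. I'll shut the gripper, carry it high over to the wing's left side and turn the fingers along the wing.

apply_moves(
  moves=[0.116, 0.144, 0.037, 0, 0, 0.0313, 0, 0.116, 0.144, 0.037, 0, 0, 0.0313, 0, 0.116, 0.144, 0.037, 0, 0, 0.0313, 0, 0.116, 0.144, 0.037, 0, 0, 0.0313, 0, 0.116, 0.144, 0.037, 0, 0, 0.0313, 0],
  squeeze=10,
)

```text
t: 0.6
eef_pos: [0.3418, -0.3053, 0.2731]
tool_rot: [[0.639, 0.769, -0.0], [0.769, -0.639, 0.0], [0.0, -0.0, -1.0]]
force: [0.0, -1.0, 0.6]
grip_width: 0.0565
grip_force: 0.0
```

apply_moves(
  moves=[0.116, 0.144, 0.037, 0, 0, 0.0313, 0, 0.116, 0.144, 0.037, 0, 0, 0.0313, 0, 0.116, 0.144, 0.037, 0, 0, 0.0313, 0, 0.062, 0.186, 0, 0, 0, 0, 0, 0.062, 0.186, 0, 0, 0, 0, 0],
)

```text
t: 1.1
eef_pos: [0.4597, -0.1042, 0.3006]
tool_rot: [[0.391, 0.92, -0.0], [0.92, -0.391, 0.0], [0.0, -0.0, -1.0]]
force: [0.5, 0.6, -0.8]
grip_width: 0.0161
grip_force: 0.0
```

apply_moves(
  moves=[0.062, 0.186, 0, 0, 0, 0, 0, 0.062, 0.186, 0, 0, 0, 0, 0, 0.062, 0.186, 0, 0, 0, 0, 0, 0.062, 0.186, 0, 0, 0, 0, 0, 0.062, 0.186, 0, 0, 0, 0, 0],
)

```text
t: 1.6
eef_pos: [0.5367, 0.1286, 0.3005]
tool_rot: [[0.391, 0.921, -0.0], [0.921, -0.391, -0.0], [-0.0, -0.0, -1.0]]
force: [0.8, -0.3, 0.0]
grip_width: 0.0003
grip_force: 0.0
```

apply_moves(
  moves=[0.062, 0.186, 0, 0, 0, 0, 0, 0.062, 0.186, 0, 0, 0, 0, 0, 0.062, 0.186, 0, 0, 0, 0, 0, 0.062, 0.186, 0, 0, 0, 0, 0, 0, 0, 0, 0, 0, 0, 0],
)

```text
t: 2.1
eef_pos: [0.5985, 0.3181, 0.2971]
tool_rot: [[0.386, 0.923, -0.004], [0.923, -0.386, 0.0], [-0.001, -0.004, -1.0]]
force: [-1.1, -0.5, -0.5]
grip_width: 0.0004
grip_force: 0.0
```

apply_moves(
  moves=[0, 0, -0.15, 0, 0, 0, 0, 0, 0, -0.15, 0, 0, 0, 0, 0, 0, -0.15, 0, 0, 0, 0, 0, 0, -0.15, 0, 0, 0, 0, 0, 0, 0, 0, 0, 0, 0],
)

```text
t: 2.6
eef_pos: [0.5953, 0.3105, 0.1446]
tool_rot: [[0.391, 0.92, -0.011], [0.92, -0.391, -0.005], [-0.009, -0.009, -1.0]]
force: [-1.0, -0.3, -0.3]
grip_width: 0.0002
grip_force: 0.0
```

```bash
cat >> h.py <<'E'
H=np.array([.794,.058]);TGT=.191
def grid(n,im,z):
    v,u=np.mgrid[130:300,150:330];o,d=ray(n,0,0);c=r.camera_info(n);E=np.array(c["extrinsics"])
    D=np.stack([(u-c["cx"])/c["fx"],(v-c["cy"])/c["fy"],np.ones(u.shape)],-1)@E[:3,:3]
    return (o+D*((z-o[2])/D[...,2])[...,None])[...,:2]-H,im[130:300,150:330]
def yaw(im):
    """wing yaw from top view: blue book, then each dark bar"""
    P,I=grid("top",im,.236);h=cv2.cvtColor(I,cv2.COLOR_RGB2HSV)
    m=cv2.inRange(h,(100,110,50),(125,255,255))>0;m&=np.hypot(*np.moveaxis(P,-1,0))<.2
    b=P[m].mean(0);psi0=np.arctan2(-b[1],-b[0]);out=[psi0]
    P,I=grid("top",im,.17);dark=I.max(-1)<60
    for s in(1,-1):
        psi=psi0
        for _ in range(4):
            e=np.array([-np.cos(psi),-np.sin(psi)]);n=s*np.array([-np.sin(psi),np.cos(psi)])
            a,l=P@e,P@n;q=dark&(a>.06)&(a<.34)&(l>.045)&(l<.115)
            if q.sum()<40:break
            k=np.polyfit(a[q],l[q],1);psi+=s*np.arctan(k[0])*1.0*(-1)*(-1) if False else -s*np.arctan(k[0])*-1*1.0
        out+=[psi,np.polyval(k,.2) if q.sum()>=40 else 0,int(q.sum())]
    return np.round(out,3)
def look(name=None):
    im=r.capture("top");st=r.read_state()
    if name:cv2.imwrite(f"pics/{name}.png",im[:,:,::-1])
    print("t",round(st["t"],2),"yaw",yaw(im),"tcp",np.round(st["eef_pos"],4),"F",np.round(st["force"],2));return im
E
python3 - <<'E'
from h import *
print(yaw(cv2.imread("pics/top0.png")[:,:,::-1].copy()))
look("t1")
E
```

```text
[-4.39e-01 -8.47e-01  4.30e-02  1.48e+02 -5.55e-01  8.50e-02  3.71e+02]
t 2.65 yaw [-4.45e-01 -5.23e-01  7.20e-02  3.55e+02 -6.18e-01  9.10e-02  3.80e+02] tcp [0.5971 0.3113 0.1484] F [-0.49  0.77  0.96]
```

```bash
sed -i 's/psi+=s\*np.*/psi-=s*np.arctan(k[0])/' h.py
python3 - <<'E'
from h import *
print(yaw(cv2.imread("pics/top0.png")[:,:,::-1].copy()))
print(yaw(cv2.imread("pics/t1.png")[:,:,::-1].copy()))
# mark rib centre check in new image
for n in("top","side"):
    im=cv2.imread("pics/t1.png") if n=="top" else r.capture("side")[:,:,::-1]
    g=cv2.cvtColor(np.ascontiguousarray(im),cv2.COLOR_BGR2GRAY)
    x0,y0,x1,y1=(230,253,252,274) if n=="top" else(155,194,180,217)
    m=cv2.morphologyEx((g[y0:y1,x0:x1]<90).astype(np.uint8),cv2.MORPH_CLOSE,np.ones((5,5)))
    c=max(cv2.findContours(m,0,2)[0],key=cv2.contourArea);R=cv2.minAreaRect(c);p=onz(n,R[0][0]+x0,R[0][1]+y0,.009)[:2]
    d=p-H;print(n,p,R,np.hypot(*d),np.arctan2(-d[1],-d[0]))
E
```

```text
[-4.39e-01 -4.11e-01  8.40e-02  2.96e+02 -4.31e-01  7.20e-02  3.74e+02]
[-4.45e-01 -4.25e-01  8.20e-02  3.39e+02 -4.34e-01  7.30e-02  3.89e+02]
top [ 0.38435664 -0.02176779] ((9.735296249389648, 9.44117546081543), (11.399173736572266, 11.884244918823242), 75.96376037597656) 0.41733748791942715 0.1923182987314223
side [ 0.38211709 -0.02505639] ((11.058825492858887, 10.735294342041016), (13.096922874450684, 15.279744148254395), 75.96376037597656) 0.420173651374885 0.1989820533933486
```

apply_moves(
  moves=[-0.0167, -0.0364, 0, 0, 0, 0, 0, -0.0167, -0.0364, 0, 0, 0, 0, 0, -0.0167, -0.0364, 0, 0, 0, 0, 0, -0.0167, -0.0364, 0, 0, 0, 0, 0, -0.005, -0.011, 0, 0, 0, 0, 0],
)

```text
t: 3.2
eef_pos: [0.5803, 0.272, 0.1515]
tool_rot: [[0.392, 0.92, 0.001], [0.92, -0.392, -0.0], [0.0, 0.001, -1.0]]
force: [-1.2, 1.0, -0.1]
grip_width: 0.0006
grip_force: 0.0
```

apply_moves(
  moves=[-0.005, -0.011, 0, 0, 0, 0, 0, -0.005, -0.011, 0, 0, 0, 0, 0, -0.005, -0.011, 0, 0, 0, 0, 0, -0.005, -0.011, 0, 0, 0, 0, 0, -0.005, -0.011, 0, 0, 0, 0, 0],
)

```text
t: 3.7
eef_pos: [0.5743, 0.2596, 0.1506]
tool_rot: [[0.39, 0.921, -0.0], [0.921, -0.39, -0.0], [-0.0, -0.0, -1.0]]
force: [-0.4, 0.6, 0.1]
grip_width: 0.0006
grip_force: 0.2
```

```bash
python3 -c "
from h import *
look()"
```

```text
t 3.75 yaw [-4.22e-01 -3.67e-01  8.70e-02  3.13e+02 -4.12e-01  7.20e-02  3.83e+02] tcp [0.5741 0.2591 0.1506] F [-0.31 -1.18 -0.01]
```

apply_moves(
  moves=[-0.005, -0.011, 0, 0, 0, 0, 0, -0.005, -0.011, 0, 0, 0, 0, 0, -0.005, -0.011, 0, 0, 0, 0, 0, -0.005, -0.011, 0, 0, 0, 0, 0, -0.005, -0.011, 0, 0, 0, 0, 0],
)

```text
t: 4.25
eef_pos: [0.5681, 0.2455, 0.1508]
tool_rot: [[0.391, 0.921, 0.0], [0.921, -0.391, -0.0], [-0.0, 0.0, -1.0]]
force: [0.3, -1.0, 0.2]
grip_width: 0.0005
grip_force: 0.0
```

```bash
python3 -c "
from h import *
look();[r.capture('side') for _ in range(3)];look()"
```

```text
t 4.3 yaw [-3.37e-01 -2.96e-01  8.80e-02  3.91e+02 -3.28e-01  7.30e-02  3.82e+02] tcp [0.5679 0.2452 0.1508] F [ 0.46  0.39 -0.4 ]
t 4.5 yaw [-3.04e-01 -2.95e-01  8.40e-02  4.27e+02 -2.96e-01  7.30e-02  3.78e+02] tcp [0.5682 0.2459 0.1508] F [-0.08 -0.05 -0.67]
```

apply_moves(
  moves=[0, 0, 0.16, 0, 0, 0, 0, 0, 0, 0.16, 0, 0, 0, 0, 0, 0, 0.16, 0, 0, 0, 0, -0.021, -0.189, 0, 0, 0, 0.0262, 0, -0.021, -0.189, 0, 0, 0, 0.0262, 0],
)

```text
t: 5.0
eef_pos: [0.558, 0.1514, 0.2721]
tool_rot: [[0.228, 0.974, 0.004], [0.974, -0.228, 0.0], [0.001, 0.003, -1.0]]
force: [0.7, -0.6, -1.1]
grip_width: 0.0003
grip_force: 0.0
```

apply_moves(
  moves=[-0.021, -0.189, 0, 0, 0, 0.0262, 0, -0.021, -0.189, 0, 0, 0, 0.0262, 0, -0.021, -0.189, 0, 0, 0, 0.0262, 0, -0.021, -0.189, 0, 0, 0, 0.0262, 0, -0.021, -0.189, 0, 0, 0, 0.0262, 0],
)

```text
t: 5.5
eef_pos: [0.531, -0.0866, 0.271]
tool_rot: [[-0.178, 0.984, 0.001], [0.984, 0.178, -0.0], [-0.0, 0.001, -1.0]]
force: [1.3, 0.0, -0.5]
grip_width: 0.0006
grip_force: 0.0
```

apply_moves(
  moves=[0, 0, -0.16, 0, 0, 0, 0, 0, 0, -0.16, 0, 0, 0, 0, 0, 0, -0.16, 0, 0, 0, 0],
)

```text
t: 5.8
eef_pos: [0.5315, -0.0855, 0.1498]
tool_rot: [[-0.173, 0.985, 0.002], [0.985, 0.173, -0.0], [-0.001, 0.001, -1.0]]
force: [-0.4, -0.2, -1.2]
grip_width: 0.0009
grip_force: 0.0
```

```bash
python3 -c "
from h import *
look('t2');[r.capture('side') for _ in range(3)];look()"
```

```text
t 5.85 yaw [-9.20e-02 -6.00e-02  8.30e-02  3.33e+02 -6.30e-02  7.30e-02  4.69e+02] tcp [ 0.5277 -0.0842  0.1431] F [-3.62  1.43 -5.94]
t 6.05 yaw [-6.50e-02 -3.60e-02  8.20e-02  3.37e+02 -5.00e-02  7.50e-02  4.38e+02] tcp [ 0.5326 -0.0851  0.1526] F [0.34 0.23 1.1 ]
```

apply_moves(
  moves=[-0.006, 0.04, 0, 0, 0, 0, 0, 0, 0, 0, 0, 0, 0, 0, 0, 0, 0, 0, 0, 0, 0],
)

```text
t: 6.35
eef_pos: [0.5305, -0.0745, 0.152]
tool_rot: [[-0.175, 0.985, 0.002], [0.985, 0.175, -0.001], [-0.001, 0.002, -1.0]]
force: [0.1, -0.8, 0.3]
grip_width: 0.0005
grip_force: 0.0
```

```bash
python3 -c "
from h import *
look();look();look()"
```

```text
t 6.4 yaw [-2.00e-02  1.50e-02  8.30e-02  3.42e+02 -2.50e-02  7.70e-02  3.20e+02] tcp [ 0.5303 -0.0747  0.1517] F [-0.3   0.09 -0.46]
t 6.45 yaw [-1.20e-02  2.20e-02  8.30e-02  3.48e+02 -2.10e-02  7.70e-02  3.25e+02] tcp [ 0.5302 -0.0748  0.1514] F [0.24 0.25 0.09]
t 6.5 yaw [-4.00e-03  2.70e-02  8.30e-02  3.46e+02 -1.70e-02  7.80e-02  3.04e+02] tcp [ 0.5301 -0.0749  0.1512] F [ 0.75  0.16 -0.62]
```

apply_moves(
  moves=[0, 0, 0, 0, 0, 0, 0, 0, 0, 0, 0, 0, 0, 0, 0, 0, 0, 0, 0, 0, 0, 0, 0, 0, 0, 0, 0, 0],
)

```text
t: 6.9
eef_pos: [0.5299, -0.075, 0.1507]
tool_rot: [[-0.174, 0.985, -0.0], [0.985, 0.174, 0.0], [0.0, 0.0, -1.0]]
force: [-0.1, 0.4, -0.0]
grip_width: 0.0007
grip_force: 0.0
```

```bash
python3 -c "
from h import *
look('t3')"
```

```text
t 6.95 yaw [5.30e-02 8.20e-02 8.10e-02 3.47e+02 4.80e-02 7.60e-02 3.12e+02] tcp [ 0.5299 -0.075   0.1507] F [ 0.5  -0.28  0.08]
```

apply_moves(
  moves=[0.001, -0.0065, 0, 0, 0, 0, 0, 0.001, -0.0065, 0, 0, 0, 0, 0, 0.001, -0.0065, 0, 0, 0, 0, 0, 0.001, -0.0065, 0, 0, 0, 0, 0, 0.001, -0.0065, 0, 0, 0, 0, 0],
)

```text
t: 7.45
eef_pos: [0.5312, -0.0832, 0.1507]
tool_rot: [[-0.174, 0.985, 0.0], [0.985, 0.174, 0.0], [-0.0, 0.0, -1.0]]
force: [-0.2, 0.4, 0.7]
grip_width: 0.0004
grip_force: 0.0
```

apply_moves(
  moves=[0.001, -0.0065, 0, 0, 0, 0, 0, 0.001, -0.0065, 0, 0, 0, 0, 0, 0.001, -0.0065, 0, 0, 0, 0, 0],
)

```text
t: 7.75
eef_pos: [0.5319, -0.0881, 0.1508]
tool_rot: [[-0.174, 0.985, 0.0], [0.985, 0.174, -0.0], [-0.0, 0.0, -1.0]]
force: [-0.5, -1.0, -0.7]
grip_width: 0.0004
grip_force: 0.0
```

```bash
python3 -c "
from h import *
look()"
```

```text
t 7.8 yaw [1.58e-01 1.83e-01 8.00e-02 3.60e+02 5.40e-02 8.30e-02 2.56e+02] tcp [ 0.532  -0.0883  0.1508] F [-0.03 -0.24  0.33]
```

apply_moves(
  moves=[0.001, -0.0048, 0, 0, 0, 0, 0, 0.001, -0.0048, 0, 0, 0, 0, 0, 0.001, -0.0048, 0, 0, 0, 0, 0, 0.001, -0.0048, 0, 0, 0, 0, 0, 0.001, -0.0048, 0, 0, 0, 0, 0],
)

```text
t: 8.3
eef_pos: [0.5332, -0.094, 0.1508]
tool_rot: [[-0.174, 0.985, 0.0], [0.985, 0.174, 0.0], [-0.0, 0.0, -1.0]]
force: [0.6, 0.4, 0.7]
grip_width: 0.0004
grip_force: 0.1
```

```bash
python3 -c "
from h import *
look();r.capture('side');look()"
```

```text
t 8.35 yaw [1.93e-01 2.19e-01 8.00e-02 3.62e+02 5.10e-02 8.50e-02 2.23e+02] tcp [ 0.5332 -0.0942  0.1507] F [-0.09  0.18  0.31]
t 8.45 yaw [1.91e-01 2.18e-01 8.00e-02 3.63e+02 2.00e-02 8.50e-02 2.24e+02] tcp [ 0.5331 -0.094   0.1507] F [ 0.89  0.34 -0.09]
```

```bash
python3 -c "
from h import *
look();look()"
```

```text
t 8.5 yaw [1.90e-01 2.17e-01 8.00e-02 3.63e+02 5.20e-02 8.40e-02 2.31e+02] tcp [ 0.5331 -0.0939  0.1507] F [ 0.27 -0.73  0.14]
t 8.55 yaw [1.88e-01 2.16e-01 8.00e-02 3.64e+02 5.40e-02 8.50e-02 2.36e+02] tcp [ 0.5331 -0.0939  0.1507] F [ 0.3  -0.08 -0.37]
```

apply_moves(
  moves=[0.007, -0.04, 0, 0, 0, 0, 0, 0.014, -0.08, 0, 0, 0, 0, 0, 0.014, -0.08, 0, 0, 0, 0, 0, 0, 0, 0.16, 0, 0, 0, 0, 0, 0, 0.16, 0, 0, 0, 0],
)

```text
t: 9.05
eef_pos: [0.5413, -0.145, 0.2306]
tool_rot: [[-0.173, 0.985, -0.003], [0.985, 0.173, 0.001], [0.002, -0.003, -1.0]]
force: [0.7, -0.6, 0.1]
grip_width: 0.0011
grip_force: 0.0
```

```bash
python3 -c "
from h import *
look('t4');r.capture('side');r.capture('side');look()
im=cv2.imread('pics/t4.png');cv2.imwrite('pics/t4c.png',cv2.resize(im[145:285,160:300],None,fx=4,fy=4,interpolation=cv2.INTER_CUBIC))"
```

```text
t 9.1 yaw [1.74e-01 1.98e-01 8.00e-02 3.52e+02 1.69e-01 8.00e-02 3.79e+02] tcp [ 0.5443 -0.1459  0.2387] F [ 2.06 -1.17  5.22]
t 9.25 yaw [1.71e-01 1.95e-01 8.00e-02 3.50e+02 1.67e-01 8.00e-02 3.83e+02] tcp [ 0.5422 -0.1446  0.2315] F [-0.13  0.99 -0.84]
```

View pics/t4c.png

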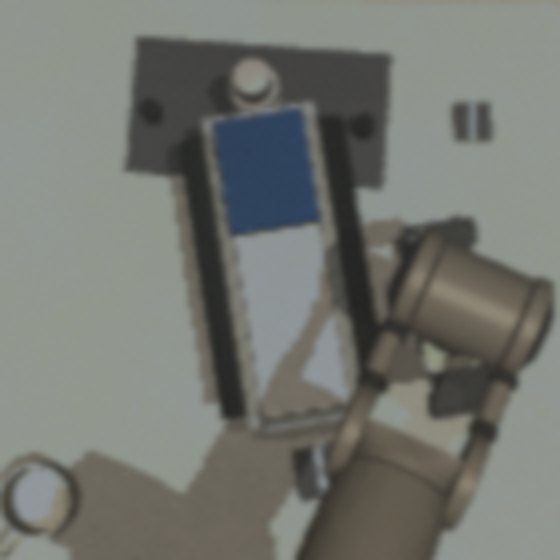

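Crop t4c: post at (253,78), rack label end centred near (301,418), mark at (312,472), and the arm is right of the rack. The wing is nearly in line, drifting back slowly.

Run:
```python
from h import *
f=lambda u,v:((u+.5)/4-.5+160,(v+.5)/4-.5+145)
for nm,p,z in(("L",(253,430),.2),("R",(350,405),.2),("mark",(312,472),.009),("blueTL",(215,120),.236),("TR",(307,110),.236),("BL",(233,236),.236),("BR",(321,222),.236)):
    q=onz("top",*f(*p),z)[:2]-H;print(nm,q,np.hypot(*q),np.arctan2(-q[1],-q[0]))
a,b,c,d=[onz("top",*f(*p),.236)[:2] for p in((215,120),(307,110),(233,236),(321,222))]
for u in(a-c,b-d):print(np.arctan2(u[1],u[0]),np.hypot(*u))
m=(a+b+c+d)/4-H;print(m,np.arctan2(-m[1],-m[0]))
# centre-plane from bars: mean of left and right line at each a, occlusion-free region
im=cv2.imread("pics/t4.png")[:,:,::-1]
P,I=grid("top",np.ascontiguousarray(im),.17);dark=I.max(-1)<60
for psi in(.175,.19):
    e=np.array([-np.cos(psi),-np.sin(psi)]);n=np.array([-np.sin(psi),np.cos(psi)]);A,L=P@e,P@n
    for lo,hi in((.08,.14),(.14,.2),(.2,.26),(.26,.32)):
        o=[]
        for s in(1,-1):
            q=dark&(A>lo)&(A<hi)&(s*L>.04)&(s*L<.12);o+=[L[q].mean(),q.sum()]
        print(psi,lo,np.round(o,4))
```

```text
L [-0.36310122 -0.00931868] 0.3632207807686663 0.02565850647909237
R [-0.33559929 -0.10921907] 0.352924483299859 0.31463421550345916
mark [-0.41063835 -0.07020674] 0.41659673969044475 0.16933252294782852
blueTL [-0.04490732  0.03708573] 0.05824104330462029 -0.6902926860265362
TR [-0.03234798 -0.05824036] 0.06662080731311076 1.0637998164616829
BL [-0.16550424  0.01506095] 0.1661881045448205 -0.0907504089996808
BR [-0.14918226 -0.07526374] 0.16709271396087758 0.46724800490428875
0.18064061797819048 0.12259163447805584
0.14468712613232693 0.11806795524955596
[-0.09798545 -0.02033935] 0.20466873081555573
0.175 0.08 [ 7.54e-02  7.30e+01 -7.77e-02  8.10e+01]
0.175 0.14 [ 7.49e-02  7.40e+01 -7.61e-02  7.50e+01]
0.175 0.2 [ 7.47e-02  7.10e+01 -8.09e-02  1.01e+02]
0.175 0.26 [ 7.39e-02  7.40e+01 -8.35e-02  7.60e+01]
0.19 0.08 [ 7.71e-02  7.30e+01 -7.63e-02  8.10e+01]
0.19 0.14 [ 7.74e-02  7.40e+01 -7.35e-02  7.60e+01]
0.19 0.2 [ 7.81e-02  7.10e+01 -7.84e-02  1.02e+02]
0.19 0.26 [ 7.83e-02  7.50e+01 -8.00e-02  7.90e+01]
```

apply_moves(
  moves=[0, 0, 0.16, 0, 0, 0, 0, -0.0287, 0.192, 0, 0, 0, 0, 0, -0.0287, 0.192, 0, 0, 0, 0, 0, -0.0287, 0.192, 0, 0, 0, 0, 0, -0.0287, 0.192, 0, 0, 0, 0, 0],
)

```text
t: 9.75
eef_pos: [0.5121, 0.0495, 0.2692]
tool_rot: [[-0.173, 0.985, -0.003], [0.985, 0.173, 0.0], [0.001, -0.003, -1.0]]
force: [0.9, 0.2, 0.5]
grip_width: 0.0003
grip_force: 0.0
```

apply_moves(
  moves=[-0.0287, 0.192, 0, 0, 0, 0, 0, -0.0287, 0.192, 0, 0, 0, 0, 0, 0, 0, -0.16, 0, 0, 0, 0, 0, 0, -0.16, 0, 0, 0, 0, 0, 0, -0.16, 0, 0, 0, 0],
)

```text
t: 10.25
eef_pos: [0.4978, 0.1445, 0.1482]
tool_rot: [[-0.176, 0.984, -0.002], [0.984, 0.176, -0.0], [-0.0, -0.002, -1.0]]
force: [1.0, -0.0, 0.1]
grip_width: 0.0008
grip_force: 0.0
```

```bash
cat >> h.py <<'E'
def yaw(im):
    """slope of each bar's mid-line from slice means, iterated; returns (psi,std) left, right; blue"""
    P,I=grid("top",im,.236);h=cv2.cvtColor(I,cv2.COLOR_RGB2HSV)
    m=cv2.inRange(h,(100,110,50),(125,255,255))>0;m&=np.hypot(*np.moveaxis(P,-1,0))<.2
    b=P[m].mean(0);psi0=np.arctan2(-b[1],-b[0]);out=[psi0]
    P,I=grid("top",im,.17);dark=I.max(-1)<60
    for s in(1,-1):
        psi=psi0+.02
        for _ in range(5):
            e=np.array([-np.cos(psi),-np.sin(psi)]);n=np.array([-np.sin(psi),np.cos(psi)]);A,L=P@e,P@n
            aa=np.arange(.1,.3,.025);l=[];c=[]
            for a in aa:
                q=dark&(abs(A-a)<.0125)&(s*L>.045)&(s*L<.11);l.append(L[q].mean() if q.sum()>8 else np.nan);c.append(q.sum())
            l=np.array(l);c=np.array(c);g=np.isfinite(l)&(c<38)
            if g.sum()<4:break
            k=np.polyfit(aa[g],l[g],1);psi-=np.arctan(k[0])
        out+=[psi,np.std(l[g]-np.polyval(k,aa[g])) if g.sum()>=4 else 9,l[g].mean(),g.sum()]
    return np.round(out,4)
E
sed -i 's/"yaw",yaw(im)/"yaw",yaw(im).tolist()/' h.py
python3 - <<'E'
from h import *
for n in("top0","t1","t2","t3","t4"):print(n,yaw(cv2.imread(f"pics/{n}.png")[:,:,::-1].copy()).tolist())
look('t5');r.capture('side');r.capture('side');look()
E
```

```text
top0 [-0.4392, -0.4232, 0.0006, 0.0811, 8.0, -0.4317, 0.0002, -0.0723, 8.0]
t1 [-0.4454, -0.4234, 0.001, 0.0808, 8.0, -0.4342, 0.0004, -0.0726, 8.0]
t2 [-0.0919, -0.0722, 0.0008, 0.0803, 8.0, -0.0962, 0.0004, -0.0724, 4.0]
t3 [0.0533, 0.062, 0.0009, 0.0771, 8.0, -0.0401, 0.0049, -0.0875, 7.0]
t4 [0.1744, 0.1847, 0.0004, 0.0767, 8.0, 0.1692, 0.0009, -0.0778, 7.0]
t 10.3 yaw [0.1449, 0.1533, 0.0017, 0.0771, 8.0, 0.1505, 0.0004, -0.0752, 7.0] tcp [0.494  0.1436 0.1417] F [-2.87 -0.57 -5.93]
t 10.45 yaw [0.1422, 0.1623, 0.0004, 0.0782, 7.0, 0.1485, 0.0003, -0.0748, 7.0] tcp [0.4986 0.1439 0.1504] F [ 0.39 -0.86  1.48]
```

apply_moves(
  moves=[0.0048, -0.0316, 0, 0, 0, 0, 0, 0.0048, -0.0316, 0, 0, 0, 0, 0, 0.0048, -0.0316, 0, 0, 0, 0, 0, 0, -0.0004, 0, 0, 0, 0, 0, 0, -0.0004, 0, 0, 0, 0, 0],
)

```text
t: 10.95
eef_pos: [0.5027, 0.1198, 0.1512]
tool_rot: [[-0.173, 0.985, 0.001], [0.985, 0.173, 0.0], [0.0, 0.001, -1.0]]
force: [0.3, 0.0, -0.5]
grip_width: 0.0005
grip_force: 0.0
```

Run:
```python
from h import *
look();r.capture('side');look()
```

```text
t 11.0 yaw [0.1378, 0.2991, 0.0048, 0.097, 6.0, 0.1342, 0.0009, -0.0772, 8.0] tcp [0.5026 0.12   0.1511] F [-0.59 -0.27 -0.86]
t 11.1 yaw [0.1396, 0.302, 0.0045, 0.0974, 6.0, 0.1473, 0.0002, -0.0747, 7.0] tcp [0.5024 0.1203 0.1508] F [-0.01 -0.67  0.53]
```

apply_moves(
  moves=[0, 0, 0, 0, 0, 0, 0, 0, 0, 0, 0, 0, 0, 0, 0, 0, 0, 0, 0, 0, 0],
)

```text
t: 11.4
eef_pos: [0.5024, 0.1203, 0.1507]
tool_rot: [[-0.174, 0.985, -0.0], [0.985, 0.174, -0.0], [-0.0, -0.0, -1.0]]
force: [0.8, -0.5, 0.4]
grip_width: 0.0007
grip_force: 0.0
```

Run:
```python
from h import *
look();r.capture('side');r.capture('side');r.capture('side');look()
```

```text
t 11.45 yaw [0.1464, 0.2992, 0.0037, 0.096, 7.0, 0.1524, 0.0003, -0.0754, 7.0] tcp [0.5024 0.1203 0.1507] F [ 0.38  0.01 -1.02]
t 11.65 yaw [0.1512, 0.2983, 0.0039, 0.0955, 7.0, 0.1504, 0.0008, -0.077, 8.0] tcp [0.5025 0.1202 0.1507] F [ 1.04 -0.46  0.67]
```

apply_moves(
  moves=[-0.006, 0.04, 0.08, 0, 0, 0, 0, 0, 0, 0.2, 0, 0, 0, 0, 0, 0, 0.2, 0, 0, 0, 0, 0.0285, -0.168, 0, 0, 0, 0, 0, 0.0285, -0.168, 0, 0, 0, 0, 0],
)

```text
t: 12.15
eef_pos: [0.516, 0.0461, 0.2727]
tool_rot: [[-0.177, 0.984, 0.004], [0.984, 0.177, -0.0], [-0.001, 0.004, -1.0]]
force: [0.4, -0.1, -1.0]
grip_width: 0.0002
grip_force: 0.0
```

apply_moves(
  moves=[0.0285, -0.168, 0, 0, 0, 0, 0, 0.0285, -0.168, 0, 0, 0, 0, 0, 0.0285, -0.168, 0, 0, 0, 0, 0, 0.0285, -0.168, 0, 0, 0, 0, 0, 0, 0, -0.16, 0, 0, 0, 0],
)

```text
t: 12.65
eef_pos: [0.547, -0.1279, 0.2346]
tool_rot: [[-0.169, 0.986, 0.011], [0.986, 0.169, -0.006], [-0.007, 0.01, -1.0]]
force: [0.6, 0.9, -0.3]
grip_width: 0.0006
grip_force: 0.0
```

apply_moves(
  moves=[0, 0, -0.16, 0, 0, 0, 0, 0, 0, -0.16, 0, 0, 0, 0],
)

```text
t: 12.85
eef_pos: [0.5436, -0.1224, 0.1495]
tool_rot: [[-0.173, 0.985, 0.001], [0.985, 0.173, -0.0], [-0.0, 0.001, -1.0]]
force: [-0.4, -0.1, 0.4]
grip_width: 0.0003
grip_force: 0.0
```

Run:
```python
from h import *
look("t6");r.capture('side');r.capture('side');r.capture('side');look()
```

```text
t 12.9 yaw [0.175, 0.1853, 0.0003, 0.0769, 8.0, 0.1735, 0.0026, -0.0772, 6.0] tcp [ 0.54   -0.1209  0.1427] F [-3.02  0.65 -5.82]
t 13.1 yaw [0.1774, 0.1872, 0.0003, 0.0766, 8.0, 0.1735, 0.0026, -0.0774, 6.0] tcp [ 0.5448 -0.1221  0.1526] F [-0.33  0.85  0.12]
```

apply_moves(
  moves=[0, 0, 0, 0, 0, 0, 0, 0, 0, 0, 0, 0, 0, 0, 0, 0, 0, 0, 0, 0, 0, 0, 0, 0, 0, 0, 0, 0, 0, 0, 0, 0, 0, 0, 0],
)

```text
t: 13.6
eef_pos: [0.5438, -0.1218, 0.151]
tool_rot: [[-0.174, 0.985, 0.001], [0.985, 0.174, -0.0], [-0.0, 0.0, -1.0]]
force: [-0.3, -0.3, 0.9]
grip_width: 0.0006
grip_force: 0.0
```

Run:
```python
from h import *
look();[r.capture('side') for _ in range(7)];look()
```

```text
t 13.65 yaw [0.1866, 0.1936, 0.0002, 0.0765, 8.0, 0.1686, 0.0022, -0.0788, 6.0] tcp [ 0.5438 -0.1218  0.1509] F [0.49 0.08 0.43]
t 14.05 yaw [0.1903, 0.1954, 0.0004, 0.076, 8.0, 0.1719, 0.0022, -0.0796, 7.0] tcp [ 0.5437 -0.1218  0.1507] F [ 1.06  0.23 -0.06]
```

apply_moves(
  moves=[0.02, -0.1, 0.16, 0, 0, 0, 0, 0.02, -0.1, 0.16, 0, 0, 0, 0, 0, -0.16, 0.08, 0, 0, 0, 0, 0, -0.16, 0, 0, 0, 0, 0, 0, -0.16, 0, 0, 0, 0, 0],
)

```text
t: 14.55
eef_pos: [0.5539, -0.2933, 0.2519]
tool_rot: [[-0.174, 0.985, 0.002], [0.985, 0.174, -0.001], [-0.001, 0.002, -1.0]]
force: [1.3, 0.1, 0.2]
grip_width: 0.0002
grip_force: 0.0
```

apply_moves(
  moves=[0, -0.16, 0, 0, 0, 0, 0, 0, -0.16, 0, 0, 0, 0, 0, 0, 0, 0, 0, 0, 0, 0],
)

```text
t: 14.85
eef_pos: [0.5524, -0.3768, 0.2494]
tool_rot: [[-0.169, 0.986, -0.001], [0.986, 0.169, -0.001], [-0.001, -0.001, -1.0]]
force: [-0.6, 0.1, 0.9]
grip_width: 0.0007
grip_force: 0.0
```

Run:
```python
from h import *
look("t7");s=r.capture('side');cv2.imwrite("pics/s7.png",s[:,:,::-1]);[r.capture('side') for _ in range(7)];im=look("t8")
t=cv2.imread("pics/t8.png");s=cv2.imread("pics/s7.png")
a=cv2.resize(t[145:285,170:270],None,fx=4,fy=4,interpolation=cv2.INTER_CUBIC);b=cv2.resize(s[100:240,145:300],None,fx=2.5,fy=4,interpolation=cv2.INTER_CUBIC)
cv2.imwrite("pics/c8.png",np.hstack([a,b]))
```

```text
t 14.9 yaw [0.1937, 0.2032, 0.0004, 0.0763, 8.0, 0.1908, 0.0007, -0.0774, 8.0] tcp [ 0.5529 -0.3741  0.2495] F [-0.33 -0.35  0.61]
t 15.35 yaw [0.1943, 0.2046, 0.0003, 0.0761, 8.0, 0.1949, 0.0007, -0.077, 8.0] tcp [ 0.554  -0.3711  0.2511] F [ 0.49 -0.42  0.55]
```

View pics/c8.png

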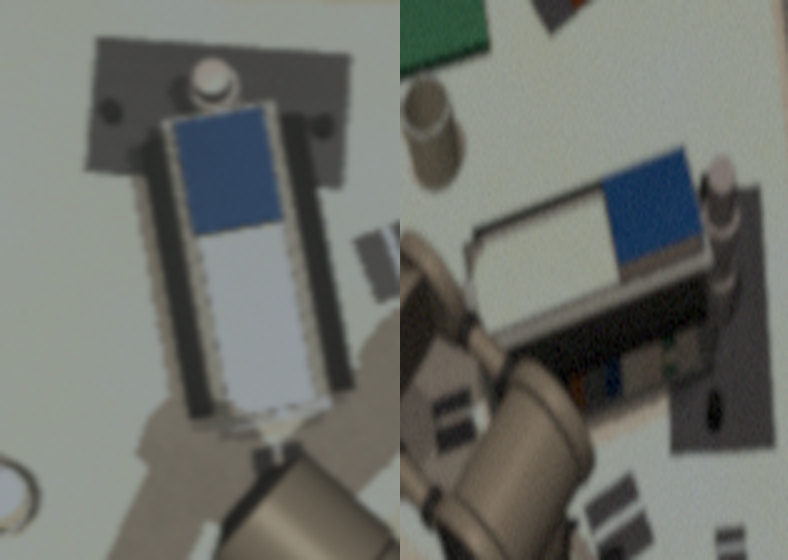

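Crops: in the top view the rack lines up with the mark, with the label end at about (277,420) and the mark just below it at (277,455). The bars give a wing yaw of 0.200 against a mark yaw of 0.194 to 0.200. I'll check that it is still.

apply_moves(
  moves=[0, -0.1, 0, 0, 0, 0, 0, 0, 0, 0, 0, 0, 0, 0, 0, 0, 0, 0, 0, 0, 0, 0, 0, 0, 0, 0, 0, 0, 0, 0, 0, 0, 0, 0, 0],
)

```text
t: 15.85
eef_pos: [0.5539, -0.3961, 0.2509]
tool_rot: [[-0.175, 0.985, 0.0], [0.985, 0.175, 0.0], [0.0, 0.0, -1.0]]
force: [0.4, 0.3, 0.3]
grip_width: 0.0006
grip_force: 0.0
```

Run:
```python
from h import *
look();[r.capture('side') for _ in range(18)];look("t9")
im=cv2.imread("pics/t9.png");g=cv2.cvtColor(im,cv2.COLOR_BGR2GRAY)
x0,y0,x1,y1=230,253,252,274
m=cv2.morphologyEx((g[y0:y1,x0:x1]<90).astype(np.uint8),cv2.MORPH_CLOSE,np.ones((5,5)))
R=cv2.minAreaRect(max(cv2.findContours(m,0,2)[0],key=cv2.contourArea));p=onz("top",R[0][0]+x0,R[0][1]+y0,.009)[:2]-H;print(R,np.arctan2(-p[1],-p[0]))
```

```text
t 15.9 yaw [0.1965, 0.209, 0.0003, 0.0768, 8.0, 0.1961, 0.0009, -0.0771, 8.0] tcp [ 0.5539 -0.3962  0.2509] F [-0.01  0.96 -0.6 ]
t 16.85 yaw [0.1981, 0.2096, 0.0004, 0.0767, 8.0, 0.1953, 0.0008, -0.0774, 8.0] tcp [ 0.5537 -0.3968  0.2507] F [-0.91 -0.37  0.28]
((10.5, 10.0), (20.0, 21.0), 90.0) 0.19943556962186015
```

Run:
```python
from h import *
[r.capture('side') for _ in range(18)];look();look()
```

```text
t 17.8 yaw [0.1989, 0.21, 0.0004, 0.0768, 8.0, 0.1951, 0.0008, -0.0775, 8.0] tcp [ 0.5537 -0.3968  0.2507] F [ 0.08 -0.56  0.41]
t 17.85 yaw [0.1997, 0.2114, 0.0005, 0.0771, 8.0, 0.1936, 0.0008, -0.0777, 8.0] tcp [ 0.5537 -0.3968  0.2508] F [ 0.26 -0.39  0.41]
```

```bash
python3 -c "
from bench import r
print(r.job_done())"
```

```text
the job is handed in; nothing more can be done
None
```

The rack is handed in standing still and let go, its free end within about 0.005 rad of the plate by the camera (wing yaw 0.2025, plate 0.194 to 0.200), after 17.9 s; no verdict was shown.

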